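Fill the pot carrier and hold it up level

TASK

Take the pot of grass that stands on the scale and lower it into the one empty place of the black pot carrier, right down onto its floor like the other three, and let go of it. Then pick the carrier up by its handle and finish while still holding it about 10 cm clear of the bench, level and steady, with all four pots seated in it; do not set it down again. Do not tip or drop the pots, and leave everything else on the bench where it is.

Things in the scene. Friction and masses are not known exactly. Their poses are not given: they have to be found in the camera images.
- carrier: loose pot carrier with a black deck and galvanised floor, 200 x 200 mm, arched handle along its y, 178 mm tall. Floor's top 22 mm above the feet; above it a 6 mm deck (top 44 mm above the feet) with four round holes 54 mm across, through which pots stand on the floor, rims topping out at 82 mm. 0.36 kg empty, 0.7 kg full, balanced under the handle when full. Origin: centre of its underside at the feet, z up
- handle (a point): centre of the handle's grip: a straight wooden bar with flat sides, 20 mm wide (carrier x), 26 mm deep (z), 130 mm long (carrier y), 165 mm above the feet over the carrier's middle; aluminium straps 30 mm wide hold it at carrier y -96 and +96 mm. Axes as the carrier's
- pocket_a (a point): centre of one of the carrier's four places, on the floor plate under its hole, at carrier x +58 mm, y +47 mm (+x, +y corner), 22 mm above the feet; a pot is seated when its origin is here
- pocket_b (a point): centre of one of the carrier's four places, on the floor plate under its hole, at carrier x +58 mm, y -47 mm (+x, -y corner), 22 mm above the feet; a pot is seated when its origin is here
- pocket_c (a point): centre of one of the carrier's four places, on the floor plate under its hole, at carrier x -58 mm, y +47 mm (-x, +y corner), 22 mm above the feet; a pot is seated when its origin is here
- pocket_d (a point): centre of one of the carrier's four places, on the floor plate under its hole, at carrier x -58 mm, y -47 mm (-x, -y corner), 22 mm above the feet; a pot is seated when its origin is here
- pot1: round brown pot of short grass, one of four alike; three start in the carrier, one on the scale (which one varies). 60 mm tall; vertical rim band 60 mm across, the top 10 mm; below it the wall tapers from 54 mm to 44 mm at the foot. Grass and a white label rise 40 mm above the rim, soft, not felt. About 85 g. Origin: centre of its underside, z up
- pot2: round brown pot of short grass, one of four alike; three start in the carrier, one on the scale (which one varies). 60 mm tall; vertical rim band 60 mm across, the top 10 mm; below it the wall tapers from 54 mm to 44 mm at the foot. Grass and a white label rise 40 mm above the rim, soft, not felt. About 85 g. Origin: centre of its underside, z up
- pot3: round brown pot of short grass, one of four alike; three start in the carrier, one on the scale (which one varies). 60 mm tall; vertical rim band 60 mm across, the top 10 mm; below it the wall tapers from 54 mm to 44 mm at the foot. Grass and a white label rise 40 mm above the rim, soft, not felt. About 85 g. Origin: centre of its underside, z up
- pot4: round brown pot of short grass, one of four alike; three start in the carrier, one on the scale (which one varies). 60 mm tall; vertical rim band 60 mm across, the top 10 mm; below it the wall tapers from 54 mm to 44 mm at the foot. Grass and a white label rise 40 mm above the rim, soft, not felt. About 85 g. Origin: centre of its underside, z up
- scale: flat grey bench scale, fixed to the bench, 190 mm (its x) by 140 mm, with a square steel weighing plate 130 mm wide whose centre lies at its x +25 mm and whose top is 22 mm above the bench; a pot stands near the plate's centre. Origin: centre of its underside
- dibber: wooden dibber, a bystander: leave it where it is. Origin on or in it
- trowel: hand trowel, a bystander: leave it where it is. Origin on or in it
- marker: marker pen, a bystander: leave it where it is. Origin on or in it
- labels: bundle of plant labels, a bystander: leave it where it is. Origin on or in it
- meter: soil moisture meter, a bystander: leave it where it is. Origin on or in it
- spare_pots: stack of empty pots, a bystander: leave it where it is. Origin on or in it
- square_pot: black square pot of grass, a bystander: leave it where it is. Origin on or in it
- sprayer: spray bottle, a bystander: leave it where it is. Origin on or in it

How it is judged:
By the outcome, as a careful person would: the job done as asked, in the order asked, and still so for the second after the job is handed in, while the arm keeps its last pose, push and grip.
It also fails if it takes over 72 s, if anything falls off the work surface, if the arm or the gripper's body presses on something with over 40 N, if the wrist force passes 120 N, or if a joint passes its speed limit or range.

ROBOT

A 6-joint arm with a two-finger parallel gripper is mounted at the origin on the work surface. World frame = base frame: x ahead of the robot, y to its left, z up, the work surface at z = 0. Lengths are in m, angles in rad, forces in N, time in s.
With the tool pointing down it reaches from about 0.3 to 0.75 m from the base axis. Payload 8.5 kg.
Tool frame: the origin (TCP) lies at the very end of the fingers, on their centre line; the grasp point (between the pads) lies behind it (r.pinch_z is the z of the grasp point in the tool frame, in m); z points along the fingers, y is the line along which they close (so a half turn about z gives the same grasp; the last joint's range is limited). The gripper opens to 85 mm and grips with 20 to 120 N. Pads are 22 mm wide; open, the fingers measure 114 mm over their backs; the gripper's body (76 mm by 85 mm) begins 54 mm behind the grasp point. The pads swing forward as they close: fully open they stand 13 mm farther back than shut.
Start: joints at [1.062, 0.381, 1.297, -0, 1.464, -0.215], TCP at [0.159, 0.526, 0.192] pointing down, gripper open.
Joint ranges: [-3.11, 3.11], [-0.89, 2.33], [0.22, 2.48], [-1.42, 4.56], [0.17, 2.85], [-2.88, 2.88]. Speed limits (rad/s): [2.39, 2.39, 3.14, 3.14, 3.14, 3.14].

INTERFACE

Orientations are given as a 3x3 rotation matrix whose columns are the frame's x, y, z axes.
In Python, from bench import get_obs, cams, r gives the robot as it stands. The module is installed in compiled form; this text tells all that it offers.
- The arm moves only by the shell command python3 -m inch 'ROWS' [FORCE]. ROWS is JSON, a list of rows, each an object with "xyz": the shift along the world's x, y, z in cm, a list of three; "turn": the turn, a rotation vector about the world's x, y, z in rad, a list of three; "fingers": the finger opening in cm, from 0 to 8.54. A call has exactly 5 rows; each row is the pose to reach, as a shift and turn from the pose commanded when the call began; what a row does not reach only later rows make up. A row lasts 1/10 s, in which the tool goes at most 50 mm and 8.59 degrees, less where a joint would pass 70% of its speed; a pose out of reach is approached as far as the arm can. A call with a gripper value outside its range is refused whole. The fingers move at their own pace and stop on an object; FORCE is the grip in N (left out, the last holds). Time passes only in rows, so rows that repeat a pose let the fingers close, or fill a call up. It gives the time, the measured TCP pose, the force, the opening and the grip force at its end, in the units of the state.
- get_obs(): the state, without advancing time (a new reading comes with each control period).
- cams.snapshot(name): name is "side" or "top" or "wrist"; returns the picture (400x640x3 uint8, blue, green, red); there is no depth.
- cams.camera_info(name): a dict with "fx", "fy", "cx", "cy" (pixels), "dist" ([k1, k2, p1, p2, k3] as OpenCV has them; the pictures are not rectified), "rvec" (rotation vector, rad) and "tvec" (3), from world to camera coordinates, as OpenCV has them. Camera axes: x right, y down, z forward; pixel columns grow to the right and rows downward; lengths in m; the calibration is good to about 2 mm. A picture is of the moment at which its call begins: read the wrist's pose just before it. camera_info takes no time and is no camera call; for the wrist camera it gives the pose at the moment of the call.
- r.job_done(): hands the job in; it is judged then, once.
The state is a dict: "clock": time; "q": joint angles; "joint_velocities": joint speeds; "tau": joint torques, N m; "tool_pos": TCP position; "ee_rot": TCP orientation; "ft_force": force on the tool from outside, world axes, zero at the start; "ft_torque": the same for the moment, N m; "gripper_width": finger opening in m; "grip_force": force on a finger pad.
Only numpy, scipy, OpenCV 4.12 (cv2) and the standard library are available. Lean on these libraries where they do the work, as an engineer would, in place of code of your own. Each camera call takes 0.05 s, during which the arm holds its last target. There are 200 camera calls.

## Working session

There is one attempt and no reset: what is moved stays moved. The work goes in short steps, Python scripts to look and compute and a shell command to move; the robot and the scene stay as the last step left them, time stands still between calls to the robot, and variables do not carry over. Pictures are saved under pics/ and viewed, at most 10 in all, crops included, and the job is handed in when it is done.

```bash
mkdir -p pics
cat > h.py <<'E'
import numpy as np, cv2
from bench import get_obs, cams, r
def info(n):
    c=cams.camera_info(n);K=np.array([[c['fx'],0,c['cx']],[0,c['fy'],c['cy']],[0,0,1.]])
    return K,np.array(c['dist'],float),np.array(c['rvec'],float),np.array(c['tvec'],float)
def ray(n,uv,I=None):
    K,d,rv,t=I or info(n);R=cv2.Rodrigues(rv)[0]
    p=cv2.undistortPoints(np.array(uv,float).reshape(-1,1,2),K,d).reshape(-1,2)
    return -R.T@t, np.c_[p,np.ones(len(p))]@R
def onz(n,uv,z,I=None):
    o,D=ray(n,uv,I);return o+D*((z-o[2])/D[:,2:])
def proj(n,P,I=None):
    K,d,rv,t=I or info(n);return cv2.projectPoints(np.array(P,float).reshape(-1,1,3),rv,t,K,d)[0].reshape(-1,2)
E
python3 - <<'E'
from h import *
for n in('top','side'):cv2.imwrite(f'pics/{n}0.png',cams.snapshot(n))
for n in('top','side'):
    o,D=ray(n,[[320,200]]);print(n,o,D/np.linalg.norm(D))
print(r.pinch_z,get_obs()['ee_rot'])
E
```

```text
top [ 0.35222348 -0.01639967  1.60872506] [[ 0.11589644 -0.03752897 -0.99255206]]
side [0.51145193 1.09355475 1.14090012] [[ 0.00485608 -0.72229232 -0.69157083]]
-0.0187 [[-9.57131163e-01  2.89654130e-01 -6.49359667e-04]
 [ 2.89654706e-01  9.57130555e-01 -1.11885143e-03]
 [ 2.97442040e-04 -1.25897765e-03 -9.99999163e-01]]
```

View pics/top0.png

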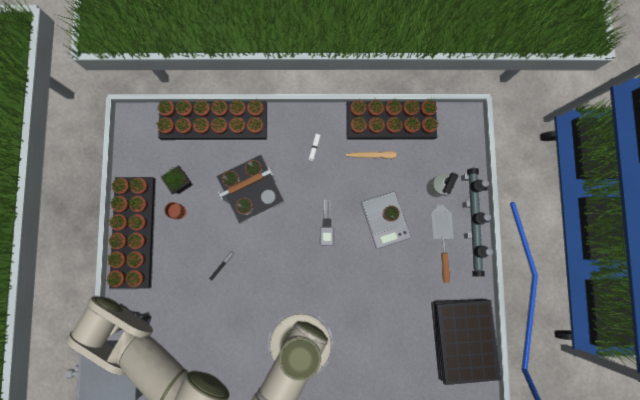

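View pics/side0.png

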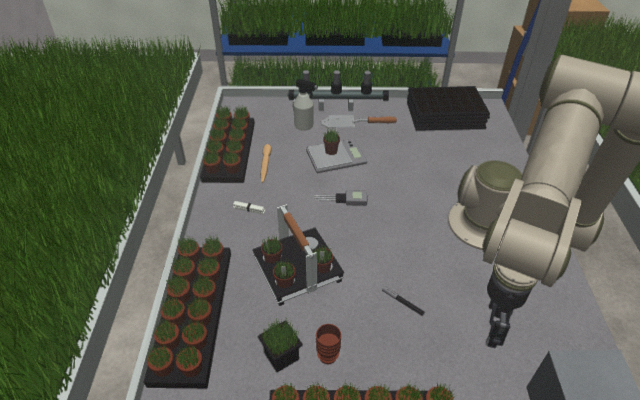

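The top view shows the carrier at about (250,188), its handle running from (221,194) to (270,173) and its empty hole at (268,197). The pot on the scale is at (391,213). The side view agrees: the empty place is at (310,242) and the pot at (332,142).

Run:
```python
from h import *
im=cv2.imread('pics/top0.png');hsv=cv2.cvtColor(im,cv2.COLOR_BGR2HSV)
def big(m,x0,y0,x1,y1):
    z=np.zeros_like(m);z[y0:y1,x0:x1]=m[y0:y1,x0:x1]
    c=max(cv2.findContours(z,0,2)[0],key=cv2.contourArea);return c
m=cv2.inRange(hsv,(0,90,90),(18,255,255))
c=big(m,212,165,280,200);rc=cv2.minAreaRect(c);b=cv2.boxPoints(rc);print('handle',rc)
b3=onz('top',b,.178);print(b3.round(3), b3.mean(0).round(4))
d=cv2.inRange(hsv,(0,0,0),(180,255,75))
d=cv2.morphologyEx(d,cv2.MORPH_CLOSE,np.ones((15,15)))
c=big(d,205,145,295,230);rc=cv2.minAreaRect(c);b=cv2.boxPoints(rc);b3=onz('top',b,.044);print('deck',rc,b3.round(3),b3.mean(0).round(4),[np.linalg.norm(b3[i]-b3[i-1]).round(3) for i in range(4)])
g=cv2.inRange(hsv,(0,70,0),(180,255,140))
c=big(g,375,197,410,225);print('pot',cv2.minEnclosingCircle(c));print(onz('top',[cv2.minEnclosingCircle(c)[0]],.09))
p=cv2.resize(np.hstack([im[140:240,200:300],im[180:260,350:430] if 0 else im[165:265,345:445]]),None,fx=4,fy=4,interpolation=3)
cv2.imwrite('pics/crop.png',p)
```

```text
handle ((244.44602966308594, 181.84591674804688), (7.536732196807861, 35.84455490112305), 64.35899353027344)
[[0.569 0.252 0.178]
 [0.623 0.141 0.178]
 [0.599 0.129 0.178]
 [0.545 0.24  0.178]] [0.5837 0.1905 0.178 ]
deck ((249.20993041992188, 188.4359588623047), (50.82316207885742, 50.18912124633789), 64.29004669189453) [[0.627 0.32  0.044]
 [0.71  0.149 0.044]
 [0.534 0.065 0.044]
 [0.452 0.233 0.044]] [0.5808 0.1917 0.044 ] [np.float64(0.194), np.float64(0.19), np.float64(0.196), np.float64(0.187)]
pot ((390.71429443359375, 213.39285278320312), 7.738234519958496)
[[ 0.47923061 -0.33193041  0.09      ]]
```

View pics/crop.png

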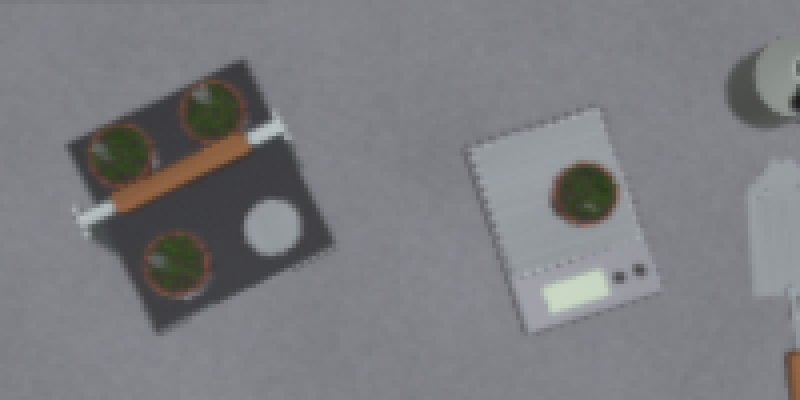

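```bash
python3 -m inch '[{"xyz":[1.6,-4.3,0.4],"turn":[0,0,-0.12],"fingers":8.5},{"xyz":[3.2,-8.6,0.8],"turn":[0,0,-0.24],"fingers":8.5},{"xyz":[4.8,-12.9,1.2],"turn":[0,0,-0.36],"fingers":8.5},{"xyz":[6.4,-17.2,1.6],"turn":[0,0,-0.48],"fingers":8.5},{"xyz":[8,-21.5,2],"turn":[0,0,-0.6],"fingers":8.5}]'
python3 -m inch '[{"xyz":[1.6,-4.3,0.4],"turn":[0,0,-0.12],"fingers":8.5},{"xyz":[3.2,-8.6,0.8],"turn":[0,0,-0.24],"fingers":8.5},{"xyz":[4.8,-12.9,1.2],"turn":[0,0,-0.36],"fingers":8.5},{"xyz":[6.4,-17.2,1.6],"turn":[0,0,-0.48],"fingers":8.5},{"xyz":[8,-21.5,2],"turn":[0,0,-0.6],"fingers":8.5}]'
python3 -m inch '[{"xyz":[1.6,-4.3,0.4],"turn":[0,0,-0.12],"fingers":8.5},{"xyz":[3.2,-8.6,0.8],"turn":[0,0,-0.24],"fingers":8.5},{"xyz":[4.8,-12.9,1.2],"turn":[0,0,-0.36],"fingers":8.5},{"xyz":[6.4,-17.2,1.6],"turn":[0,0,-0.48],"fingers":8.5},{"xyz":[8,-21.5,2],"turn":[0,0,-0.6],"fingers":8.5}]'
python3 -m inch '[{"xyz":[1.6,-4.3,0],"turn":[0,0,-0.12],"fingers":8.5},{"xyz":[3.2,-8.6,0],"turn":[0,0,-0.24],"fingers":8.5},{"xyz":[4.8,-12.9,0],"turn":[0,0,-0.36],"fingers":8.5},{"xyz":[6.4,-17.2,0],"turn":[0,0,-0.48],"fingers":8.5},{"xyz":[8,-21.3,0],"turn":[0,0,-0.6],"fingers":8.5}]'
python3 - <<'E'
from h import *
o=get_obs();print(o['tool_pos'],o['ee_rot'].__class__,np.round(o['ee_rot'],3),np.round(o['q'],2))
cv2.imwrite('pics/w1.png',cams.snapshot('wrist'))
print(proj('wrist',[[.479,-.332,.082],[.479,-.332,.022]]))
E
```

```text
clock: 0.6
tool_pos: [0.2392, 0.3097, 0.2119]
ee_rot: [[-0.623, 0.782, -0.0], [0.782, 0.623, -0.0], [-0.0, -0.0, -1.0]]
ft_force: [0.9, 0.2, 0.2]
gripper_width: 0.0849
grip_force: 0.0
clock: 1.1
tool_pos: [0.3192, 0.0946, 0.2321]
ee_rot: [[-0.072, 0.997, 0.0], [0.997, 0.072, 0.0], [0.0, 0.0, -1.0]]
ft_force: [1.5, 0.6, -0.3]
gripper_width: 0.0847
grip_force: 0.0
clock: 1.6
tool_pos: [0.3994, -0.1205, 0.2519]
ee_rot: [[0.504, 0.863, -0.0], [0.863, -0.504, 0.0], [0.0, -0.0, -1.0]]
ft_force: [0.8, 1.4, 0.7]
gripper_width: 0.0855
grip_force: 0.0
clock: 2.1
tool_pos: [0.4795, -0.3335, 0.2514]
ee_rot: [[0.904, 0.428, -0.001], [0.428, -0.904, 0.001], [-0.0, -0.001, -1.0]]
ft_force: [1.8, 0.4, 0.3]
gripper_width: 0.0852
grip_force: 0.0
[ 0.4794704  -0.33346687  0.2514118 ] <class 'numpy.ndarray'> [[ 0.904  0.428 -0.001]
 [ 0.428 -0.904  0.001]
 [-0.    -0.001 -1.   ]] [-0.81  0.41  1.08  0.    1.65  0.32]
[[313.39783535 171.60606376]
 [314.2205092  162.21207293]]
```

View pics/w1.png

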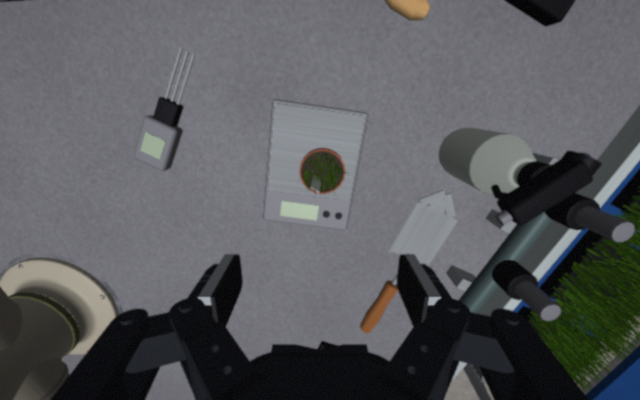

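The wrist view shows the pot rim centred near (322,171), about 9 px right of the prediction.

Run:
```python
from h import *
im=cv2.imread('pics/w1.png');hsv=cv2.cvtColor(im,cv2.COLOR_BGR2HSV)
m=cv2.inRange(hsv,(0,60,0),(180,255,255));z=np.zeros_like(m);z[140:200,292:352]=m[140:200,292:352]
c=max(cv2.findContours(z,0,2)[0],key=cv2.contourArea);e=cv2.fitEllipse(c);print(e,cv2.minEnclosingCircle(c))
b=cv2.boundingRect(c);print(b)
print(onz('wrist',[e[0]],.082))
u,v=e[0];q=onz('wrist',[[u-e[1][0]/2,v],[u+e[1][0]/2,v]],.082);print(np.linalg.norm(q[0]-q[1]))
print(onz('top',[[391.25-0,213]],.082))
```

```text
((322.5658874511719, 170.01527404785156), (42.85681915283203, 44.48422622680664), 133.94313049316406) ((321.84466552734375, 170.7378692626953), 22.76729965209961)
(300, 148, 45, 46)
[[ 0.48587732 -0.34183892  0.082     ]]
0.05518886320489849
[[ 0.48133787 -0.33560955  0.082     ]]
```

```bash
python3 -m inch '[{"xyz":[0.2,-0.3,-2],"turn":[0,0,0],"fingers":8.5},{"xyz":[0.4,-0.6,-4.5],"turn":[0,0,0],"fingers":8.5},{"xyz":[0.5,-0.7,-7],"turn":[0,0,0],"fingers":8.5},{"xyz":[0.5,-0.7,-9],"turn":[0,0,0],"fingers":8.5},{"xyz":[0.5,-0.7,-9],"turn":[0,0,0],"fingers":8.5}]'
python3 - <<'E'
from h import *
o=get_obs();p=o['tool_pos'];R=o['ee_rot']
im=cams.snapshot('wrist');I=info('wrist');cv2.imwrite('pics/w2.png',im)
pr=proj('wrist',[[.484,-.340,.082]],I)[0].astype(int);print(pr)
hsv=cv2.cvtColor(im,cv2.COLOR_BGR2HSV)
m=cv2.inRange(hsv,(0,60,0),(180,255,255));z=np.zeros_like(m);a,b=pr;z[max(0,b-60):b+60,a-60:a+60]=m[max(0,b-60):b+60,a-60:a+60]
c=max(cv2.findContours(z,0,2)[0],key=cv2.contourArea);e=cv2.fitEllipse(c);ce=cv2.minEnclosingCircle(c);print(e,ce,cv2.boundingRect(c))
print(onz('wrist',[e[0],ce[0]],.082,I),p)
cv2.imwrite('pics/w2c.png',cv2.resize(im[60:320,120:520],None,fx=2,fy=2))
# finger symmetry: where the tcp projects
print(proj('wrist',[p],I))
E
```

```text
clock: 2.65
tool_pos: [0.4832, -0.3375, 0.159]
ee_rot: [[0.901, 0.433, -0.004], [0.433, -0.901, 0.005], [-0.002, -0.006, -1.0]]
ft_force: [0.1, -0.5, 0.5]
gripper_width: 0.0851
grip_force: 0.0
[320 194]
((318.78607177734375, 191.45669555664062), (54.81442642211914, 60.35147476196289), 114.69915008544922) ((317.69891357421875, 192.73789978027344), 30.398229598999023) (288, 163, 60, 60)
[[ 0.48634545 -0.33721398  0.082     ]
 [ 0.48468153 -0.33682238  0.082     ]] [ 0.48320023 -0.33747631  0.1590008 ]
[[316.78185571 227.19167094]]
```

View pics/w2c.png

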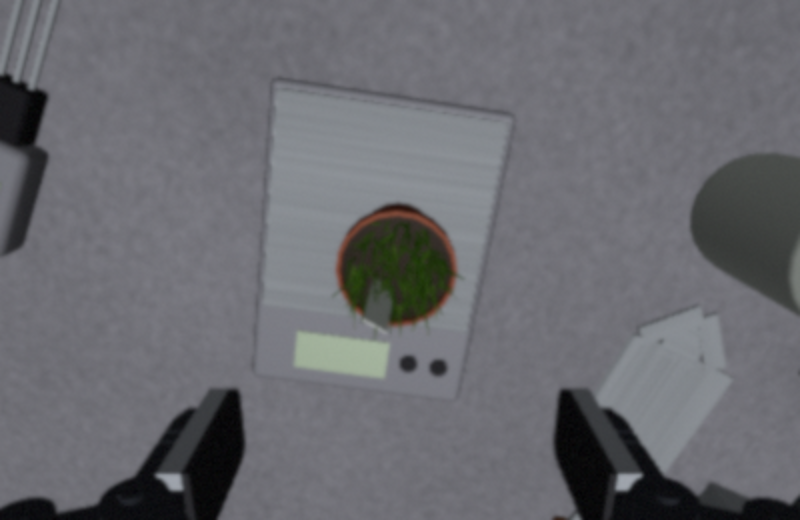

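The rim is centred at (318,194), within 2 mm of the TCP, so I'm descending and gripping.

```bash
python3 -m inch '[{"xyz":[0,0.1,-3],"turn":[0,0,0],"fingers":8.5},{"xyz":[0,0.1,-6],"turn":[0,0,0],"fingers":8.5},{"xyz":[0,0.1,-8.5],"turn":[0,0,0],"fingers":8.5},{"xyz":[0,0.1,-10.5],"turn":[0,0,0],"fingers":8.5},{"xyz":[0,0.1,-10.5],"turn":[0,0,0],"fingers":8.5}]' 30
python3 -m inch '[{"xyz":[0,0,0],"turn":[0,0,0],"fingers":5},{"xyz":[0,0,0],"turn":[0,0,0],"fingers":5},{"xyz":[0,0,0],"turn":[0,0,0],"fingers":5},{"xyz":[0,0,0],"turn":[0,0,0],"fingers":5},{"xyz":[0,0,0],"turn":[0,0,0],"fingers":5}]' 30
python3 - <<'E'
from h import *
cv2.imwrite('pics/s3.png',cv2.resize(cams.snapshot('side')[90:210,250:410],None,fx=5,fy=5))
E
```

```text
clock: 3.2
tool_pos: [0.4838, -0.3371, 0.0558]
ee_rot: [[0.901, 0.433, -0.002], [0.433, -0.901, 0.002], [-0.001, -0.003, -1.0]]
ft_force: [1.0, -0.2, 1.0]
gripper_width: 0.0851
grip_force: 0.0
clock: 3.7
tool_pos: [0.4844, -0.3377, 0.0574]
ee_rot: [[0.901, 0.433, 0.0], [0.433, -0.901, -0.001], [0.0, 0.001, -1.0]]
ft_force: [0.2, 0.5, -0.4]
gripper_width: 0.0498
grip_force: 0.0
```

View pics/s3.png

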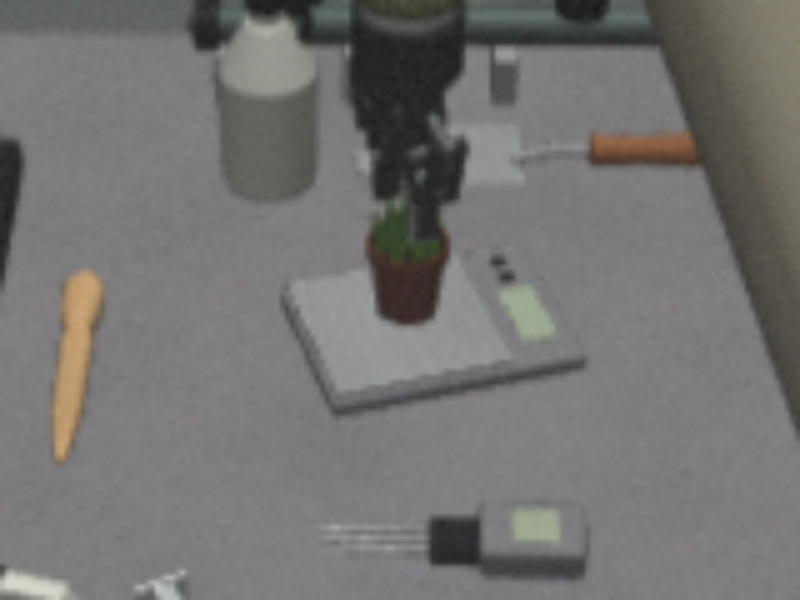

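The side view shows the near finger in front of the grass, ending near the rim at crop (425,238). The width reached 50 mm with no contact, so I'm checking where the fingertips actually are.

Run:
```python
from h import *
o=get_obs();p=o['tool_pos'];R=o['ee_rot'];print(p,o['gripper_width'],o['grip_force'],o['ft_force'])
im=cams.snapshot('wrist');side=cams.snapshot('side')
S=lambda P:((proj('side',P)-[250,90])*5).round(0)
x,y=.484,-.337
print('tcp,+yfinger tip,-y',S([p,p-R[:,1]*.025,p+R[:,1]*.025]).tolist())
print('pot foot, rimtop, rim near',S([[x,y,.022],[x,y,.082],[x,y+.03,.082],[x+.03,y,.082],[x-.03,y,.082]]).tolist())
# where pot seen: rim edges crop (367,240),(450,240), foot centre (407,310)
print('foot seen',onz('side',[[250+407/5,90+308/5]],.022),'rim seen',onz('side',[[250+408/5,90+245/5]],.082))
cv2.imwrite('pics/w4.png',cv2.resize(im[100:360,120:520],None,fx=2,fy=2))
```

```text
[ 0.48432631 -0.33764904  0.05721903] 0.05018981103480836 0.0 [ 0.31550465 -0.27417121  0.1177851 ]
tcp,+yfinger tip,-y [[402.0, 260.0], [418.0, 280.0], [387.0, 241.0]]
pot foot, rimtop, rim near [[402.0, 300.0], [403.0, 233.0], [404.0, 258.0], [361.0, 232.0], [446.0, 233.0]]
foot seen [[ 0.48039285 -0.32739976  0.022     ]] rim seen [[ 0.48076421 -0.32252195  0.082     ]]
```

View pics/w4.png

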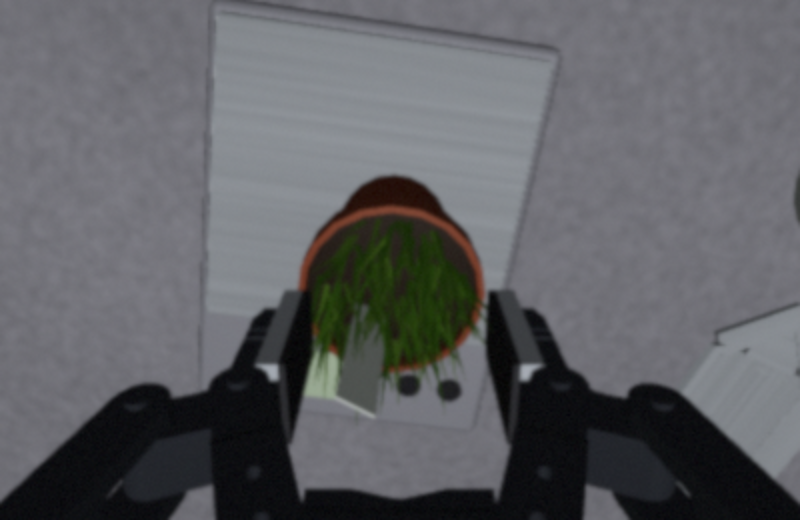

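Run:
```python
from h import *
o=get_obs();p=o['tool_pos'];R=o['ee_rot']
c=cams.camera_info('wrist');print(c)
I=info('wrist');C,D=ray('wrist',[[320,200]],I);print('cam in tool',R.T@(C-p),'axis',R.T@D[0]/np.linalg.norm(D))
F=lambda P:((proj('wrist',P,I)-[120,100])*2).round(0).tolist()
for back in(0,.01,.02,.03,.04): print(back,F([p-R[:,1]*.025-R[:,2]*back,p+R[:,1]*.025-R[:,2]*back]))
print('rim',F([[.484,-.337,.082]]),F([[.484-.433*.03,-.337+.901*.03,.082],[.484+.433*.03,-.337-.901*.03,.082]]))
```

```text
{'fx': 277.1690406702631, 'fy': 277.1690406702631, 'cx': 319.16533427285736, 'cy': 199.1663258184362, 'dist': array([-0.01881579,  0.        ,  0.        ,  0.        ,  0.        ]), 'rvec': array([-2.4123857 ,  1.51520047,  0.25489354]), 'tvec': array([-0.51521211,  0.27588268,  0.34841921])}
cam in tool [ 0.08493455  0.00077972 -0.1819625 ] axis [-0.32971139  0.00310577  0.94407667]
0 [[327.0, 256.0], [465.0, 256.0]]
0.01 [[323.0, 268.0], [469.0, 268.0]]
0.02 [[319.0, 282.0], [472.0, 282.0]]
0.03 [[315.0, 297.0], [476.0, 297.0]]
0.04 [[310.0, 314.0], [481.0, 314.0]]
rim [[394.0, 289.0]] [[299.0, 289.0], [488.0, 289.0]]
```

The fingertips show about 35–40 mm short of the TCP in both views, so they closed above the rim. I'm reopening, lowering 2.5 cm (safe either way), then closing again.

```bash
python3 -m inch '[{"xyz":[0,0,0],"turn":[0,0,0],"fingers":8.5},{"xyz":[0,0,0],"turn":[0,0,0],"fingers":8.5},{"xyz":[0,0,0],"turn":[0,0,0],"fingers":8.5},{"xyz":[0,0,0],"turn":[0,0,0],"fingers":8.5},{"xyz":[0,0,0],"turn":[0,0,0],"fingers":8.5}]'
python3 -m inch '[{"xyz":[0,0,-0.8],"turn":[0,0,0],"fingers":8.5},{"xyz":[0,0,-1.6],"turn":[0,0,0],"fingers":8.5},{"xyz":[0,0,-2.5],"turn":[0,0,0],"fingers":8.5},{"xyz":[0,0,-2.5],"turn":[0,0,0],"fingers":8.5},{"xyz":[0,0,-2.5],"turn":[0,0,0],"fingers":8.5}]'
python3 -m inch '[{"xyz":[0,0,0],"turn":[0,0,0],"fingers":5},{"xyz":[0,0,0],"turn":[0,0,0],"fingers":5},{"xyz":[0,0,0],"turn":[0,0,0],"fingers":5},{"xyz":[0,0,0],"turn":[0,0,0],"fingers":5},{"xyz":[0,0,0],"turn":[0,0,0],"fingers":5}]' 30
python3 - <<'E'
from h import *
a=cv2.resize(cams.snapshot('side')[90:170,280:380],None,fx=4,fy=4)
b=cams.snapshot('wrist')[100:360,120:520][:,:]
b=cv2.resize(b,(int(400*320/260),320))
cv2.imwrite('pics/s5.png',np.hstack([a,b])[:,:800])
E
```

```text
clock: 4.35
tool_pos: [0.4843, -0.3376, 0.0569]
ee_rot: [[0.901, 0.433, -0.0], [0.433, -0.901, 0.0], [-0.0, -0.0, -1.0]]
ft_force: [0.5, -0.2, -0.4]
gripper_width: 0.0852
grip_force: 0.0
clock: 4.85
tool_pos: [0.4842, -0.3375, 0.0316]
ee_rot: [[0.901, 0.433, -0.0], [0.433, -0.901, 0.001], [-0.0, -0.001, -1.0]]
ft_force: [0.5, 0.4, 0.7]
gripper_width: 0.085
grip_force: 0.0
clock: 5.35
tool_pos: [0.4845, -0.3377, 0.0326]
ee_rot: [[0.901, 0.433, 0.001], [0.433, -0.901, -0.001], [0.0, 0.001, -1.0]]
ft_force: [-1.2, 2.0, 5.5]
gripper_width: 0.058
grip_force: 31.7
```

View pics/s5.png

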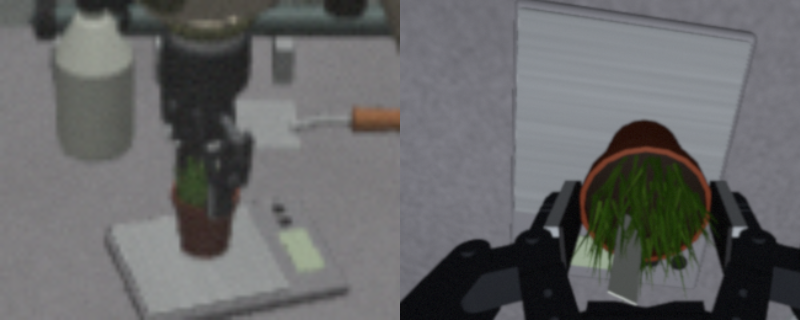

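The pot is gripped across the rim at 58 mm and 32 N. I'm lifting it and carrying it over, with a half turn so that the camera stays clear of the handle.

```bash
python3 -m inch '[{"xyz":[0,0,1],"turn":[0,0,0],"fingers":5},{"xyz":[0,0,3.5],"turn":[0,0,0],"fingers":5},{"xyz":[0,0,6.5],"turn":[0,0,0],"fingers":5},{"xyz":[0,0,9.5],"turn":[0,0,0],"fingers":5},{"xyz":[0,0,11],"turn":[0,0,0],"fingers":5}]'
python3 -m inch '[{"xyz":[0.2,1,0],"turn":[0,0,0.126],"fingers":5},{"xyz":[0.4,2.5,0],"turn":[0,0,0.251],"fingers":5},{"xyz":[0.6,4.5,0],"turn":[0,0,0.377],"fingers":5},{"xyz":[0.8,6.5,0],"turn":[0,0,0.503],"fingers":5},{"xyz":[1,8.5,0],"turn":[0,0,0.628],"fingers":5}]'
python3 -m inch '[{"xyz":[0.2,2,0],"turn":[0,0,0.126],"fingers":5},{"xyz":[0.4,4,0],"turn":[0,0,0.251],"fingers":5},{"xyz":[0.6,6,0],"turn":[0,0,0.377],"fingers":5},{"xyz":[0.8,8,0],"turn":[0,0,0.503],"fingers":5},{"xyz":[1,10,0],"turn":[0,0,0.628],"fingers":5}]'
python3 -m inch '[{"xyz":[0.2,2,0],"turn":[0,0,0.126],"fingers":5},{"xyz":[0.4,4,0],"turn":[0,0,0.251],"fingers":5},{"xyz":[0.6,6,0],"turn":[0,0,0.377],"fingers":5},{"xyz":[0.8,8,0],"turn":[0,0,0.503],"fingers":5},{"xyz":[1,10,0],"turn":[0,0,0.628],"fingers":5}]'
python3 -m inch '[{"xyz":[0.2,2,0],"turn":[0,0,0.126],"fingers":5},{"xyz":[0.4,4,0],"turn":[0,0,0.251],"fingers":5},{"xyz":[0.6,5.5,0],"turn":[0,0,0.377],"fingers":5},{"xyz":[0.8,7,0],"turn":[0,0,0.503],"fingers":5},{"xyz":[1,8,0],"turn":[0,0,0.628],"fingers":5}]'
python3 -m inch '[{"xyz":[0,0,0],"turn":[0,0,0.126],"fingers":5},{"xyz":[0,0,0],"turn":[0,0,0.251],"fingers":5},{"xyz":[0,0,0],"turn":[0,0,0.377],"fingers":5},{"xyz":[0,0,0],"turn":[0,0,0.503],"fingers":5},{"xyz":[0,0,0],"turn":[0,0,0.628],"fingers":5}]'
python3 - <<'E'
from h import *
o=get_obs();p=o['tool_pos'];R=o['ee_rot'];print(p,R.round(3),np.round(o['q'],2))
I=info('wrist');im=cams.snapshot('wrist');cv2.imwrite('pics/w6.png',im)
print('pred hole',proj('wrist',[[.5505,.1235,.044],[.582,.191,.178]],I))
E
```

```text
clock: 5.95
tool_pos: [0.4848, -0.3381, 0.1451]
ee_rot: [[0.901, 0.433, 0.003], [0.433, -0.901, -0.003], [0.001, 0.004, -1.0]]
ft_force: [-0.2, 0.3, -0.6]
gripper_width: 0.0585
grip_force: 32.5
clock: 6.45
tool_pos: [0.4942, -0.2518, 0.1423]
ee_rot: [[0.471, 0.882, 0.0], [0.882, -0.471, -0.0], [-0.0, 0.0, -1.0]]
ft_force: [0.8, 0.7, -0.9]
gripper_width: 0.0582
grip_force: 32.5
clock: 6.95
tool_pos: [0.5042, -0.1518, 0.1423]
ee_rot: [[-0.138, 0.99, 0.0], [0.99, 0.138, -0.0], [-0.0, 0.0, -1.0]]
ft_force: [0.4, 0.0, -0.6]
gripper_width: 0.0581
grip_force: 32.5
clock: 7.45
tool_pos: [0.5143, -0.0518, 0.1424]
ee_rot: [[-0.693, 0.721, 0.0], [0.721, 0.693, -0.0], [-0.0, 0.0, -1.0]]
ft_force: [0.0, -0.2, -1.7]
gripper_width: 0.058
grip_force: 32.5
clock: 7.95
tool_pos: [0.5242, 0.0284, 0.1423]
ee_rot: [[-0.985, 0.175, 0.0], [0.175, 0.985, 0.0], [-0.0, 0.0, -1.0]]
ft_force: [-0.1, 0.2, -0.8]
gripper_width: 0.058
grip_force: 32.5
clock: 8.45
tool_pos: [0.5242, 0.0274, 0.1423]
ee_rot: [[-0.9, -0.436, 0.0], [-0.436, 0.9, -0.0], [-0.0, -0.0, -1.0]]
ft_force: [0.5, 0.0, -0.2]
gripper_width: 0.058
grip_force: 32.5
[0.52422165 0.02738467 0.14230638] [[-0.9   -0.436  0.   ]
 [-0.436  0.9   -0.   ]
 [-0.    -0.    -1.   ]] [-0.17  0.38  1.45 -0.    1.31 -2.2 ]
pred hole [[385.73796827 242.84461972]
 [480.978157   394.94184437]]
```

View pics/w6.png

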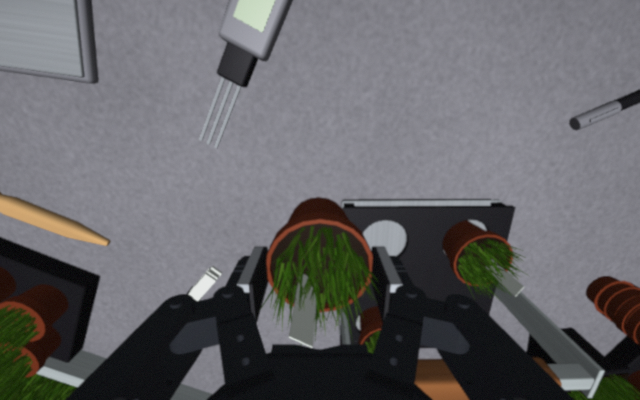

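The wrist view shows the pot held upright, with its rim at 268–374 px and top at 219. The empty hole is centred near (385,238), and the carrier edge is square to the tool at row ~205.

Run:
```python
from h import *
o=get_obs();p=o['tool_pos'];R=o['ee_rot'];I=info('wrist')
im=cv2.imread('pics/w6.png');hsv=cv2.cvtColor(im,cv2.COLOR_BGR2HSV);g=cv2.cvtColor(im,cv2.COLOR_BGR2GRAY)
def circ(P,z):
    A=np.c_[2*P[:,:2],np.ones(len(P))];s=np.linalg.lstsq(A,(P[:,:2]**2).sum(1),rcond=None)[0];rr=np.sqrt(s[2]+s[0]**2+s[1]**2)
    return s[:2],rr,np.abs(np.linalg.norm(P[:,:2]-s[:2],axis=1)-rr).max()
# hole: subpixel threshold crossings along rays from centre, right/top arc
def edge(c,angs,r0,r1,f):
    out=[]
    for a in angs:
        rs=np.arange(r0,r1,.25);x=c[0]+rs*np.cos(a);y=c[1]+rs*np.sin(a)
        v=cv2.remap(f,x.astype('f4')[None],y.astype('f4')[None],1)[0].astype(float)
        i=np.argmax(np.abs(np.diff(cv2.GaussianBlur(v[None],(9,1),0)[0])));out.append((x[i],y[i]))
    return np.array(out)
E=edge((385,238),np.radians(np.arange(-170,60,10)),15,32,g)
for z in(.044,.038):print('hole',z,circ(onz('wrist',E,z,I),z))
# rim outer edge: outermost orange pixel per angle (upper arc)
m=cv2.inRange(hsv,(3,110,110),(15,255,255));ys,xs=np.nonzero(m[205:275,255:385]);xs=xs+255;ys=ys+205
a=np.degrees(np.arctan2(ys-262,xs-321));rr=np.hypot(ys-262,xs-321);P=[]
for k in range(-175,0,10):
    s=(abs(a-k)<5)&(rr<62)&(rr>35)
    if s.any():i=np.argmax(np.where(s,rr,0));P.append((xs[i],ys[i]))
P=np.array(P,float);print(len(P))
for z in(.185,.192,.198):
    c,q,e=circ(onz('wrist',P,z,I),z);print('rim',z,c,q,e,'in tool',(R.T@np.r_[c-p[:2],0])[:2])
# deck front corners
print('deck corners',onz('wrist',[[343,208],[514,207]],.044,I))
```

```text
hole 0.044 (array([0.54846069, 0.11960771]), np.float64(0.02549281575995802), np.float64(0.0004990286801957663))
hole 0.038 (array([0.55058927, 0.1223923 ]), np.float64(0.02603859450700315), np.float64(0.0005097124449982872))
18
rim 0.185 [0.53055819 0.03007741] 0.030907269775852127 0.000295907446554812 in tool [-0.00686304 -0.00040618]
rim 0.192 [0.5264603  0.02803978] 0.02935363204163958 0.00028103285626947944 in tool [-0.00228654 -0.0004249 ]
rim 0.198 [0.52294783 0.02629325] 0.028021942555177603 0.0002682832074472029 in tool [ 0.00163616 -0.00044095]
deck corners [[0.53398475 0.06032086 0.044     ]
 [0.45028837 0.22742387 0.044     ]]
```

```bash
python3 - <<'E'
from h import *
o=get_obs();R=o['ee_rot']
c=np.array([.527,.0283])
print('far foot edge expect',proj('wrist',[np.r_[c+.022*R[:2,0],.1315],np.r_[c+.022*R[:2,1],.1315]]))
E
python3 -m inch '[{"xyz":[0.6,2.4,0],"turn":[0,0,0],"fingers":5},{"xyz":[1.2,4.8,0],"turn":[0,0,0],"fingers":5},{"xyz":[1.8,7.2,0],"turn":[0,0,0],"fingers":5},{"xyz":[2.3,9.4,0],"turn":[0,0,0],"fingers":5},{"xyz":[2.3,9.4,0],"turn":[0,0,0],"fingers":5}]'
python3 -m inch '[{"xyz":[0,0,-1.5],"turn":[0,0,0],"fingers":5},{"xyz":[0,0,-3],"turn":[0,0,0],"fingers":5},{"xyz":[0,0,-4.5],"turn":[0,0,0],"fingers":5},{"xyz":[0,0,-6],"turn":[0,0,0],"fingers":5},{"xyz":[0,0,-6.5],"turn":[0,0,0],"fingers":5}]'
python3 - <<'E'
from h import *
o=get_obs();p=o['tool_pos'];print(p)
I=info('wrist');im=cams.snapshot('wrist');cv2.imwrite('pics/w7.png',im)
print(proj('wrist',[[.5495,.121,.044]],I),proj('wrist',[np.r_[np.array([.5495,.121])+.027*o['ee_rot'][:2,0],.044]],I))
# column profile through hole far edge
g=cv2.cvtColor(im,cv2.COLOR_BGR2GRAY);print(g[150:260:2,319].tolist())
E
```

```text
far foot edge expect [[319.47767591 196.70710586]
 [348.36295719 224.15854361]]
clock: 9.0
tool_pos: [0.5474, 0.1235, 0.1421]
ee_rot: [[-0.902, -0.432, 0.0], [-0.432, 0.902, 0.0], [-0.001, 0.0, -1.0]]
ft_force: [0.5, -0.3, -1.1]
gripper_width: 0.0583
grip_force: 32.5
clock: 9.5
tool_pos: [0.5465, 0.1207, 0.0758]
ee_rot: [[-0.903, -0.43, -0.002], [-0.43, 0.903, -0.0], [0.002, 0.001, -1.0]]
ft_force: [-0.2, 0.7, -0.5]
gripper_width: 0.058
grip_force: 32.5
[0.54650486 0.12071712 0.07580297]
[[318.59055652 213.69833606]] [[318.61293601 182.36506813]]
[148, 147, 149, 151, 147, 149, 171, 96, 42, 47, 50, 50, 49, 49, 49, 50, 56, 136, 175, 176, 177, 175, 175, 151, 53, 27, 31, 29, 29, 29, 31, 33, 34, 36, 49, 93, 88, 49, 42, 44, 47, 48, 47, 46, 46, 47, 49, 52, 58, 59, 61, 65, 70, 71, 74]
```

Run:
```python
from h import *
o=get_obs();p=o['tool_pos'];R=o['ee_rot'];I=info('wrist');im=cv2.imread('pics/w7.png');g=cv2.cvtColor(im,cv2.COLOR_BGR2GRAY)
c=(p+R@[-.0029,-.0004,0])[:2];print('pot',c,'foot edge row',proj('wrist',[np.r_[c+.022*R[:2,0],.0652]],I), proj('wrist',[np.r_[c,.0652]],I))
for row in(188,191,194):
    x=np.nonzero(g[row,270:370]>110)[0]+270;print(row,x.min(),x.max(),(x.min()+x.max())/2)
V=cv2.cvtColor(im,cv2.COLOR_BGR2HSV)
for row in(204,208,212,216):
    b=np.nonzero((im[row,270:370,2].astype(int)-im[row,270:370,0])>12)[0]+270;print(row,b.min(),b.max(),b.mean())
```

```text
pot [0.54934415 0.121722  ] foot edge row [[319.50288853 196.79508841]] [[319.45356768 224.26308009]]
188 301 335 318.0
191 297 339 318.0
194 293 342 317.5
204 300 335 317.5
208 296 340 318.0
212 294 342 318.0
216 291 345 318.0
```

Pot and hole are aligned to within 1 mm, so I'm lowering it.

```bash
python3 -m inch '[{"xyz":[0,0,-0.6],"turn":[0,0,0],"fingers":5},{"xyz":[0,0,-1.2],"turn":[0,0,0],"fingers":5},{"xyz":[0,0,-1.8],"turn":[0,0,0],"fingers":5},{"xyz":[0,0,-2.4],"turn":[0,0,0],"fingers":5},{"xyz":[0,0,-3],"turn":[0,0,0],"fingers":5}]'
python3 -m inch '[{"xyz":[0,0,-0.4],"turn":[0,0,0],"fingers":5},{"xyz":[0,0,-0.8],"turn":[0,0,0],"fingers":5},{"xyz":[0,0,-1.1],"turn":[0,0,0],"fingers":5},{"xyz":[0,0,-1.3],"turn":[0,0,0],"fingers":5},{"xyz":[0,0,-1.3],"turn":[0,0,0],"fingers":5}]'
```

```text
clock: 10.05
tool_pos: [0.5473, 0.1214, 0.0465]
ee_rot: [[-0.902, -0.432, 0.0], [-0.432, 0.902, -0.0], [-0.0, -0.0, -1.0]]
ft_force: [1.1, -0.1, -1.3]
gripper_width: 0.0582
grip_force: 32.5
clock: 10.55
tool_pos: [0.5472, 0.1214, 0.0337]
ee_rot: [[-0.902, -0.432, -0.0], [-0.432, 0.902, -0.0], [0.0, 0.0, -1.0]]
ft_force: [-0.2, -0.1, -1.6]
gripper_width: 0.0581
grip_force: 32.5
```

```bash
python3 -m inch '[{"xyz":[0,0,-0.1],"turn":[0,0,0],"fingers":5},{"xyz":[0,0,-0.1],"turn":[0,0,0],"fingers":5},{"xyz":[0,0,-0.2],"turn":[0,0,0],"fingers":5},{"xyz":[0,0,-0.2],"turn":[0,0,0],"fingers":5},{"xyz":[0,0,-0.2],"turn":[0,0,0],"fingers":5}]'
python3 -c "
from h import *
import bench
o=get_obs();print(o['ft_force'],o['tool_pos'])"
```

```text
clock: 11.05
tool_pos: [0.5477, 0.1215, 0.0326]
ee_rot: [[-0.902, -0.432, 0.001], [-0.432, 0.902, 0.0], [-0.001, -0.001, -1.0]]
ft_force: [-1.2, 0.4, 4.8]
gripper_width: 0.0582
grip_force: 33.1
[-1.18160308  0.3820877   4.84803709] [0.54771309 0.12146817 0.03262201]
```

Contact at the expected height (4.8 N up), so the pot is on the floor. Releasing and rising.

```bash
python3 -m inch '[{"xyz":[0,0,0],"turn":[0,0,0],"fingers":6.2},{"xyz":[0,0,0],"turn":[0,0,0],"fingers":6.6},{"xyz":[0,0,0],"turn":[0,0,0],"fingers":7.5},{"xyz":[0,0,0],"turn":[0,0,0],"fingers":7.5},{"xyz":[0,0,0],"turn":[0,0,0],"fingers":7.5}]'
python3 -m inch '[{"xyz":[0,0,1],"turn":[0,0,0],"fingers":7.5},{"xyz":[0,0,2.5],"turn":[0,0,0],"fingers":7.5},{"xyz":[0,0,4.5],"turn":[0,0,0],"fingers":7.5},{"xyz":[0,0,7],"turn":[0,0,0],"fingers":7.5},{"xyz":[0,0,10],"turn":[0,0,0],"fingers":7.5}]'
python3 -m inch '[{"xyz":[0,0,4],"turn":[0,0,0],"fingers":7.5},{"xyz":[0,0,8],"turn":[0,0,0],"fingers":7.5},{"xyz":[0,0,12],"turn":[0,0,0],"fingers":7.5},{"xyz":[0,0,15],"turn":[0,0,0],"fingers":7.5},{"xyz":[0,0,15],"turn":[0,0,0],"fingers":7.5}]'
python3 - <<'E'
from h import *
o=get_obs();p=o['tool_pos'];R=o['ee_rot'];I=info('wrist');im=cams.snapshot('wrist');cv2.imwrite('pics/w8.png',im);print(p)
t=cams.snapshot('top');cv2.imwrite('pics/t8.png',t);s=cams.snapshot('side');cv2.imwrite('pics/s8.png',s)
print('pots rim proj',proj('wrist',[np.r_[.582+x*.9-y*.435,.191+x*.435+y*.9,.082] for x,y in((.058,.047),(.058,-.047),(-.058,.047),(-.058,-.047))],I).round())
print('handle',proj('wrist',[[.582,.191,.178]],I))
A=cv2.resize(s[190:310,240:360],(400,400));B=cv2.resize(im,(640,400))[:,120:520]
cv2.imwrite('pics/v8.png',np.hstack([A,B]))
E
```

```text
clock: 11.55
tool_pos: [0.5472, 0.1214, 0.0318]
ee_rot: [[-0.902, -0.432, -0.0], [-0.432, 0.902, -0.0], [0.0, 0.0, -1.0]]
ft_force: [-0.4, -0.2, -0.3]
gripper_width: 0.075
grip_force: 0.0
clock: 12.05
tool_pos: [0.5468, 0.1214, 0.1331]
ee_rot: [[-0.902, -0.432, -0.001], [-0.432, 0.902, 0.0], [0.001, 0.0, -1.0]]
ft_force: [0.3, 0.4, -0.2]
gripper_width: 0.0751
grip_force: 0.0
clock: 12.55
tool_pos: [0.5483, 0.1215, 0.2871]
ee_rot: [[-0.902, -0.432, 0.009], [-0.432, 0.902, 0.0], [-0.008, -0.004, -1.0]]
ft_force: [-0.7, -0.0, -0.1]
gripper_width: 0.0748
grip_force: 0.0
[0.54833214 0.12149316 0.28711267]
pots rim proj [[381. 239.]
 [321. 239.]
 [387. 166.]
 [321. 166.]]
handle [[361.32592286 233.63422255]]
```

View pics/v8.png

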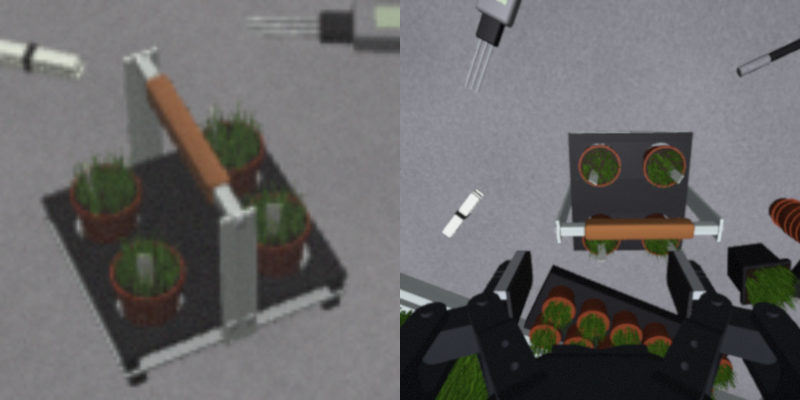

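The placed pot is seated like the other three, and the carrier hasn't moved. In the wrist view the handle bar lies horizontal near row 230. Next I'm measuring it numerically.

Run:
```python
from h import *
I=info('wrist');o=get_obs()
im=cams.snapshot('wrist');hsv=cv2.cvtColor(im,cv2.COLOR_BGR2HSV)
m=cv2.inRange(hsv,(5,100,120),(16,255,255));z=np.zeros_like(m);z[215:245,270:445]=m[215:245,270:445]
z=cv2.morphologyEx(z,cv2.MORPH_OPEN,np.ones((7,7)))
c=max(cv2.findContours(z,0,2)[0],key=cv2.contourArea);rc=cv2.minAreaRect(c);print(rc,cv2.boundingRect(c))
b=cv2.boxPoints(rc);P=onz('wrist',b,.178,I);print(P.round(4),P.mean(0),[np.linalg.norm(P[i]-P[i-1]).round(4) for i in range(4)])
print(o['tool_pos'],o['ee_rot'].round(4))
for row in(225,230,235):print(im[row,270:450:5].mean(1).astype(int).tolist())
# top view
t=cv2.imread('pics/t8.png');h=cv2.cvtColor(t,cv2.COLOR_BGR2HSV);m=cv2.inRange(h,(5,90,110),(18,255,255));zz=np.zeros_like(m);zz[160:205,212:285]=m[160:205,212:285]
c=max(cv2.findContours(zz,0,2)[0],key=cv2.contourArea);rc=cv2.minAreaRect(c);print(rc,onz('top',[rc[0]],.178))
```

```text
((358.5068664550781, 235.59764099121094), (14.378360748291016, 109.13072204589844), 89.34146118164062) (304, 228, 110, 16)
[[0.6001 0.1272 0.178 ]
 [0.5453 0.2381 0.178 ]
 [0.5608 0.248  0.178 ]
 [0.6166 0.135  0.178 ]] [0.58072936 0.18705157 0.178     ] [np.float64(0.0182), np.float64(0.1236), np.float64(0.0184), np.float64(0.126)]
[0.54677399 0.12142532 0.28133338] [[-9.021e-01 -4.315e-01 -1.300e-03]
 [-4.315e-01  9.021e-01  0.000e+00]
 [ 1.200e-03  6.000e-04 -1.000e+00]]
[142, 202, 75, 119, 118, 52, 54, 47, 47, 50, 48, 50, 48, 49, 50, 50, 50, 50, 50, 52, 50, 51, 52, 53, 52, 52, 54, 55, 63, 121, 104, 89, 88, 81, 119, 148]
[143, 202, 116, 121, 122, 123, 126, 87, 102, 104, 104, 103, 104, 106, 105, 106, 106, 108, 109, 107, 110, 109, 109, 109, 109, 110, 109, 110, 108, 147, 172, 173, 177, 178, 185, 148]
[142, 203, 208, 209, 208, 208, 208, 108, 112, 109, 111, 111, 110, 111, 109, 109, 108, 109, 110, 110, 108, 105, 108, 107, 107, 106, 107, 107, 106, 180, 207, 207, 207, 207, 200, 147]Traceback (most recent call last):
  File "<stdin>", line 12, in <module>
ValueError: max() iterable argument is empty
```

```bash
python3 -m inch '[{"xyz":[0.7,1.3,0],"turn":[0,0,-0.13],"fingers":6.5},{"xyz":[1.4,2.6,0],"turn":[0,0,-0.26],"fingers":6.5},{"xyz":[2.1,3.9,0],"turn":[0,0,-0.39],"fingers":6.5},{"xyz":[2.8,5.3,0],"turn":[0,0,-0.52],"fingers":6.5},{"xyz":[3.4,6.7,0],"turn":[0,0,-0.65],"fingers":6.5}]'
python3 -m inch '[{"xyz":[0,0,0],"turn":[0,0,-0.13],"fingers":6.5},{"xyz":[0,0,0],"turn":[0,0,-0.26],"fingers":6.5},{"xyz":[0,0,0],"turn":[0,0,-0.39],"fingers":6.5},{"xyz":[0,0,0],"turn":[0,0,-0.52],"fingers":6.5},{"xyz":[0,0,0],"turn":[0,0,-0.65],"fingers":6.5}]'
python3 -m inch '[{"xyz":[0,0,0],"turn":[0,0,-0.13],"fingers":6.5},{"xyz":[0,0,0],"turn":[0,0,-0.27],"fingers":6.5},{"xyz":[0,0,-1],"turn":[0,0,-0.27],"fingers":6.5},{"xyz":[0,0,-2],"turn":[0,0,-0.27],"fingers":6.5},{"xyz":[0,0,-2],"turn":[0,0,-0.27],"fingers":6.5}]'
python3 - <<'E'
from h import *
I=info('wrist');o=get_obs();p=o['tool_pos'];R=o['ee_rot'];print(p,R.round(4),np.round(o['q'],2))
im=cams.snapshot('wrist');cv2.imwrite('pics/w9.png',im);hsv=cv2.cvtColor(im,cv2.COLOR_BGR2HSV)
pr=proj('wrist',[[.581,.188,.178]],I)[0];print(pr)
m=cv2.inRange(hsv,(5,100,90),(16,255,255));z=np.zeros_like(m);a=int(pr[0]);z[:,a-35:a+35]=m[:,a-35:a+35]
z=cv2.morphologyEx(z,cv2.MORPH_OPEN,np.ones((9,9)))
c=max(cv2.findContours(z,0,2)[0],key=cv2.contourArea);rc=cv2.minAreaRect(c);print(rc,cv2.boundingRect(c))
b=cv2.boxPoints(rc);P=onz('wrist',b,.178,I);print(P.round(4),P.mean(0),'tool',(R.T@(P-p).T).T.round(4)[:,:2].tolist())
E
```

```text
clock: 13.25
tool_pos: [0.5812, 0.1889, 0.2804]
ee_rot: [[-0.978, 0.208, -0.003], [0.208, 0.978, -0.0], [0.003, -0.001, -1.0]]
ft_force: [-0.2, 0.4, 0.6]
gripper_width: 0.0648
grip_force: 0.0
clock: 13.75
tool_pos: [0.5809, 0.1884, 0.2805]
ee_rot: [[-0.653, 0.757, -0.003], [0.757, 0.653, -0.0], [0.002, -0.002, -1.0]]
ft_force: [-0.2, 0.1, 0.2]
gripper_width: 0.0651
grip_force: 0.0
clock: 14.25
tool_pos: [0.5804, 0.1883, 0.2592]
ee_rot: [[-0.435, 0.901, -0.005], [0.901, 0.435, -0.001], [0.002, -0.004, -1.0]]
ft_force: [0.5, -0.1, -0.4]
gripper_width: 0.065
grip_force: 0.0
[0.58043558 0.18831019 0.25923986] [[-4.347e-01  9.006e-01 -4.700e-03]
 [ 9.006e-01  4.347e-01 -6.000e-04]
 [ 1.500e-03 -4.500e-03 -1.000e+00]] [ 0.12  0.46  0.98  0.    1.71 -0.33]
[319.25114375 192.77083718]
((319.9999694824219, 187.0), (119.99998474121094, 19.999996185302734), 90.0) (310, 127, 21, 121)
[[0.5455 0.2416 0.178 ]
 [0.5621 0.2497 0.178 ]
 [0.6179 0.1383 0.178 ]
 [0.5986 0.1289 0.178 ]] [0.58103815 0.18962924 0.178     ] tool [[0.0631, -0.0079], [0.0631, 0.0106], [-0.0614, 0.0123], [-0.0615, -0.0091]]
```

The handle is aligned and centred within 1.5 mm, so I'm descending.

```bash
python3 -m inch '[{"xyz":[0.1,0,-2],"turn":[0,0,0],"fingers":6.5},{"xyz":[0.1,0.1,-5],"turn":[0,0,0],"fingers":6.5},{"xyz":[0.1,0.1,-8],"turn":[0,0,0],"fingers":6.5},{"xyz":[0.1,0.1,-10],"turn":[0,0,0],"fingers":6.5},{"xyz":[0.1,0.1,-11.5],"turn":[0,0,0],"fingers":6.5}]'
python3 -m inch '[{"xyz":[0,0,-0.5],"turn":[0,0,0],"fingers":6.5},{"xyz":[0,0,-1],"turn":[0,0,0],"fingers":6.5},{"xyz":[0,0,-1.5],"turn":[0,0,0],"fingers":6.5},{"xyz":[0,0,-2],"turn":[0,0,0],"fingers":6.5},{"xyz":[0,0,-2.5],"turn":[0,0,0],"fingers":6.5}]'
python3 - <<'E'
from h import *
o=get_obs();p=o['tool_pos'];print(p,o['ft_force'])
S=cams.snapshot('side');cv2.imwrite('pics/s10.png',S)
# height of dark finger bottom vs orange handle in side view
u=proj('side',[[.581,.189,.178],[.581,.189,.152]]);print(u)
hsv=cv2.cvtColor(S,cv2.COLOR_BGR2HSV)
R=o['ee_rot'];print('finger tips +/-y at TCP+0/20/40mm',[proj('side',[p+s*R[:,1]*.04-R[:,2]*b])[0].round().tolist() for s in(1,-1) for b in(0,.02,.04)])
for c in range(255,330,5):
    v=hsv[195:280,c,2];print(c,''.join('#' if a<45 else ('o' if hsv[195+i,c,1]>110 and hsv[195+i,c,0]<18 else ('g' if hsv[195+i,c,1]>110 else '.')) for i,a in enumerate(v)))
E
```

```text
clock: 14.8
tool_pos: [0.5819, 0.1894, 0.1454]
ee_rot: [[-0.434, 0.901, -0.002], [0.901, 0.434, -0.0], [0.001, -0.002, -1.0]]
ft_force: [-0.3, 0.1, -0.5]
gripper_width: 0.0647
grip_force: 0.0
clock: 15.3
tool_pos: [0.5825, 0.1894, 0.122]
ee_rot: [[-0.432, 0.902, 0.001], [0.902, 0.432, 0.0], [-0.0, 0.001, -1.0]]
ft_force: [0.6, 0.1, -0.4]
gripper_width: 0.0651
grip_force: 0.0
[0.58245574 0.18943292 0.12197587] [ 0.59029075  0.10043734 -0.40197816]
[[295.84560394 226.37427564]
 [296.15173606 233.05419576]]
finger tips +/-y at TCP+0/20/40mm [[282.0, 245.0], [282.0, 240.0], [282.0, 235.0], [309.0, 236.0], [309.0, 231.0], [309.0, 226.0]]
255 .......................................................##.##.........................
260 ........................................................#...##..#.###................
265 ..................................................g....g..o.o......#.#.#.######......
270 ..................######.......................g.......g....o.........#.########..###
275 .......................##########..............ggg.gg..g...oo........#.oo........oo..
280 #####
[... 190 characters left out ...]
.######.oooooooooo..........##.##.####.##.#.#####.........ggg.ggg..ooo
295 ###############.###........ooooooooooooooo...#####..###.#..#####.###..............#..
300 #########.#.######.................oooooooooooooo.....#.#.###..##.#.#.#.#..##...###.#
305 ########.#.########.......................gooooooo.........#.........................
310 ..................#####..............gg.g.....o......................................
315 ....#....####.#####.................g.gg..#ooo..##.....g.............................
320 ..........................................#.#.###..#..g..............oo.....o.##.##..
325 .....................................................g.g....gg.................#....#
```

The side view puts the open fingertips about 42 mm above the TCP. One more centimetre down centres the pads on the bar, then I'll close.

```bash
python3 -m inch '[{"xyz":[0,0,-0.4],"turn":[0,0,0],"fingers":6.5},{"xyz":[0,0,-0.8],"turn":[0,0,0],"fingers":6.5},{"xyz":[0,0,-1],"turn":[0,0,0],"fingers":6.5},{"xyz":[0,0,-1],"turn":[0,0,0],"fingers":6.5},{"xyz":[0,0,-1],"turn":[0,0,0],"fingers":5}]' 60
python3 -m inch '[{"xyz":[0,0,0],"turn":[0,0,0],"fingers":3.5},{"xyz":[0,0,0],"turn":[0,0,0],"fingers":2.8},{"xyz":[0,0,0],"turn":[0,0,0],"fingers":1.2},{"xyz":[0,0,0],"turn":[0,0,0],"fingers":1},{"xyz":[0,0,0],"turn":[0,0,0],"fingers":1}]' 60
python3 -m inch '[{"xyz":[0,0,0],"turn":[0,0,0],"fingers":0.5},{"xyz":[0,0,0],"turn":[0,0,0],"fingers":0.5},{"xyz":[0,0,0],"turn":[0,0,0],"fingers":0.5},{"xyz":[0,0,0],"turn":[0,0,0],"fingers":0.5},{"xyz":[0,0,0],"turn":[0,0,0],"fingers":0.5}]' 90
```

```text
clock: 15.85
tool_pos: [0.5823, 0.1894, 0.112]
ee_rot: [[-0.432, 0.902, 0.0], [0.902, 0.432, 0.0], [-0.0, 0.0, -1.0]]
ft_force: [0.4, -1.4, -0.5]
gripper_width: 0.0516
grip_force: 0.0
clock: 16.35
tool_pos: [0.5821, 0.1894, 0.1119]
ee_rot: [[-0.432, 0.902, -0.0], [0.902, 0.432, -0.0], [0.0, -0.0, -1.0]]
ft_force: [-1.9, -1.5, 1.6]
gripper_width: 0.019
grip_force: 60.9
clock: 16.85
tool_pos: [0.5821, 0.1894, 0.112]
ee_rot: [[-0.432, 0.902, -0.0], [0.902, 0.432, -0.0], [0.0, -0.0, -1.0]]
ft_force: [-4.4, -2.0, 3.8]
gripper_width: 0.0185
grip_force: 88.6
```

```bash
python3 -m inch '[{"xyz":[0,0,0.2],"turn":[0,0,0],"fingers":0.5},{"xyz":[0,0,0.5],"turn":[0,0,0],"fingers":0.5},{"xyz":[0,0,0.9],"turn":[0,0,0],"fingers":0.5},{"xyz":[0,0,1.4],"turn":[0,0,0],"fingers":0.5},{"xyz":[0,0,2],"turn":[0,0,0],"fingers":0.5}]'
python3 -m inch '[{"xyz":[0,0,0.6],"turn":[0,0,0],"fingers":0.5},{"xyz":[0,0,1.3],"turn":[0,0,0],"fingers":0.5},{"xyz":[0,0,2],"turn":[0,0,0],"fingers":0.5},{"xyz":[0,0,2.7],"turn":[0,0,0],"fingers":0.5},{"xyz":[0,0,3.4],"turn":[0,0,0],"fingers":0.5}]'
python3 -c "
from h import *
o=get_obs();print(o['ft_force'],o['ft_torque'],o['tool_pos'],o['gripper_width'])"
```

```text
clock: 17.35
tool_pos: [0.5822, 0.1894, 0.1321]
ee_rot: [[-0.432, 0.902, -0.0], [0.902, 0.432, -0.0], [0.0, -0.0, -1.0]]
ft_force: [-0.2, -0.4, -6.8]
gripper_width: 0.0188
grip_force: 88.0
clock: 17.85
tool_pos: [0.5823, 0.1894, 0.1666]
ee_rot: [[-0.432, 0.902, 0.0], [0.902, 0.432, 0.0], [-0.0, 0.0, -1.0]]
ft_force: [-0.3, 0.2, -7.3]
gripper_width: 0.0184
grip_force: 88.1
[-0.31691364  0.16754993 -7.26213571] [-0.00296219 -0.00288309  0.0347024 ] [0.58227016 0.18941082 0.16660318] 0.018407234760404026
```

The full weight is carried (7.3 N) and it's balanced. I'm lifting the rest of the way to 10 cm and letting it settle.

```bash
python3 -m inch '[{"xyz":[0,0,0.9],"turn":[0,0,0],"fingers":0.5},{"xyz":[0,0,1.9],"turn":[0,0,0],"fingers":0.5},{"xyz":[0,0,2.9],"turn":[0,0,0],"fingers":0.5},{"xyz":[0,0,3.9],"turn":[0,0,0],"fingers":0.5},{"xyz":[0,0,4.7],"turn":[0,0,0],"fingers":0.5}]'
python3 -m inch '[{"xyz":[0,0,0],"turn":[0,0,0],"fingers":0.5},{"xyz":[0,0,0],"turn":[0,0,0],"fingers":0.5},{"xyz":[0,0,0],"turn":[0,0,0],"fingers":0.5},{"xyz":[0,0,0],"turn":[0,0,0],"fingers":0.5},{"xyz":[0,0,0],"turn":[0,0,0],"fingers":0.5}]'
python3 - <<'E'
from h import *
o=get_obs();print(o['ft_force'],o['ft_torque'],o['tool_pos'],o['gripper_width'])
a=cams.snapshot('side');cv2.imwrite('pics/s11.png',a)
# levelness: deck outer corners expected when level at +0.102
ex=np.array([.9021,.4315]);ey=np.array([-.4315,.9021]);c=np.array([.5815,.189])
C=[np.r_[c+sx*.095*ex+sy*.095*ey,.146] for sx,sy in((-1,1),(1,1),(1,-1),(-1,-1))];u=proj('side',C);print('expected',u.round(1).tolist())
g=cv2.cvtColor(a,cv2.COLOR_BGR2GRAY);m=cv2.morphologyEx(cv2.inRange(g,0,75),cv2.MORPH_CLOSE,np.ones((9,9)))
x0,y0=u.min(0).astype(int)-12;x1,y1=u.max(0).astype(int)+12
z=np.zeros_like(m);z[y0:y1,x0:x1]=m[y0:y1,x0:x1];k=max(cv2.findContours(z,0,2)[0],key=cv2.contourArea)[:,0]
print('left,bottom,right',k[k[:,0].argmin()],k[k[:,1].argmax()],k[k[:,0].argmax()])
E
```

```text
clock: 18.35
tool_pos: [0.5824, 0.1894, 0.214]
ee_rot: [[-0.432, 0.902, 0.001], [0.902, 0.432, 0.0], [-0.0, 0.001, -1.0]]
ft_force: [0.3, 0.4, -6.1]
gripper_width: 0.0187
grip_force: 88.1
clock: 18.85
tool_pos: [0.5822, 0.1894, 0.2126]
ee_rot: [[-0.432, 0.902, -0.001], [0.902, 0.432, -0.0], [0.0, -0.001, -1.0]]
ft_force: [-0.7, 1.6, -6.7]
gripper_width: 0.0182
grip_force: 88.1
[-0.73681108  1.55099378 -6.73070858] [-0.01395305  0.02260925 -0.03878268] [0.58216399 0.18941116 0.21258643] 0.018166301457914223
expected [[343.8, 247.6], [276.0, 272.1], [250.6, 222.1], [313.6, 201.9]]
left,bottom,right [249 225] [276 282] [344 249]
```

```bash
python3 -c "
from bench import r
print(r.job_done())"
```

```text
the job is handed in; nothing more can be done
None
```

The pot from the scale is seated in the carrier's empty place, and the arm is holding the loaded carrier by its handle, level and about 10 cm clear of the bench; I handed the job in at about 19 s.

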